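Open the bead case's combination padlock and present it at the hasp

ROBOT

A 6-joint arm with a two-finger parallel gripper is mounted at the origin on the work surface. World frame = base frame: x ahead of the robot, y to its left, z up, the work surface at z = 0. Lengths are in m, angles in rad, forces in N, time in s.
With the tool pointing down it reaches from about 0.4 to 0.825 m from the base axis. Payload 7 kg.
Tool frame: the origin (TCP) lies at the very end of the fingers, on their centre line; the grasp point (between the pads) lies behind it (manip.hold_point_z is the z of the grasp point in the tool frame, in m); z points along the fingers, y is the line along which they close (so a half turn about z gives the same grasp; the last joint's range is limited). The gripper opens to 85 mm and grips with 20 to 120 N. Pads are 22 mm wide; open, the fingers measure 114 mm over their backs; the gripper's body (76 mm by 85 mm) begins 54 mm behind the grasp point. The pads swing forward as they close: fully open they stand 13 mm farther back than shut.
Start: joints at [1.458, 0.359, 0.012, 0, -1.224, -0.288], TCP at [0.263, 0.621, 0.231] pointing down, gripper open.
Joint ranges: [-3.07, 3.07], [-1.43, 2.12], [-1.02, 1.25], [-3.03, 1.67], [-3.05, -0], [-3.03, 3.03]. Speed limits (rad/s): [2.39, 2.39, 3.01, 3.14, 3.14, 3.14].

INTERFACE

Orientations are given as [roll, pitch, yaw] about the fixed x, y, z axes, in that order (R = Rz(yaw) Ry(pitch) Rx(roll)).
In Python, from station import manip gives the robot as it stands. Calls block until the motion is done:
- manip.reach(position, orientation): joint-space move of the TCP to a pose.
- manip.move_l(position, ori=None, feed=0.15): straight line of the TCP; ori=None keeps the orientation; feed is the mean speed in m/s.
- manip.movej(angles): joint-space move.
- manip.move_gripper(opening, newtons=None): opening from 0.0 (shut) to 1.0 (fully open); newtons is the grip in N (None keeps the last); returns when the fingers have stopped.
- manip.sleep(seconds).
- manip.solve_ik(position, orientation): joint angles nearest the present ones, or None.
- manip.read_state(): the state.
- manip.camera(name): name is "scene" or "side" or "wrist"; returns (picture, depth): 420x560x3 uint8, red, green, blue; 420x560 float32, m along the optical axis (not along the pixel's ray), 0 where there is no reading.
- manip.camera_model(name): a dict with "fx", "fy", "cx", "cy" (pixels), "k1" (the pictures are not rectified: a ray, as slopes to the right and down, at radius r is drawn at 1 + k1 r^2 times it, then the intrinsics apply), "R" (3x3) and "t" (3): a world point X has camera coordinates R X + t. Camera axes: x right, y down, z forward; pixel columns grow to the right and rows downward; lengths in m; the calibration is good to about 2 mm. A picture is of the moment at which its call begins: read the wrist's pose just before it. camera_model takes no time and is no camera call; for the wrist camera it gives the pose at the moment of the call.
A pose or a line that the arm cannot do raises manip.PlanningError and nothing moves.
- manip.hand_in(): hands the job in; it is judged then, once.
Trained networks look in the newest picture that a camera, given by its name, has taken for a name from the list of things; names that differ only in an ending like _2 or _b are one class to them, and where a whole thing is asked for, a point or a joint stands for the part that bears it (a point fixed in the world has none). Each returns a list of dicts, best first, with "confidence" (0 to 1); they miss things now and then, are a little off and sometimes report something else, mostly with a low value. They report only what shows in the picture. A call takes as long as a camera call. They do not tell look-alikes from the thing itself.
- manip.search_frame(thing, camera): "location" ([x, y, z] in m, in world coordinates, good to about 4 mm: the middle of the surface that is visible of it).
The state is a dict: "clock": time; "joint_positions": joint angles; "joint_velocities": joint speeds; "tau": joint torques, N m; "ee_pos": TCP position; "tool_rot": TCP orientation; "force": force on the tool from outside, world axes, zero at the start; "moment": the same for the moment, N m; "width": opening from 0.0 (shut) to 1.0 (fully open); "gripper_force": force on a finger pad.
Only numpy, scipy, OpenCV 4.12 (cv2) and the standard library are available. Lean on these libraries where they do the work, as an engineer would, in place of code of your own. Each camera call takes 0.05 s, during which the arm holds its last target. There are 200 camera calls.

TASK

The shut combination padlock sits in its wooden stand: turn its dial until the pointer points at the shackle and the lock clicks, then pull the shackle up open. Lift the opened padlock out of the stand by its shackle and hold it level just above the bead case's hasp, with the shackle over the staple and the lock a few centimetres clear of it. Finish while still holding it there in the air by the shackle, and leave the other things on the table where they are.

Things in the scene. Friction and masses are not known exactly. Their poses are not given: they have to be found in the camera images.
- padlock: Loose brushed-metal combination padlock, a flat block 128 (x) x 54 (y) x 30 mm (z) lying dial-up in the stand; about 0.45 kg in all. Origin on its underside, straight below the middle of the shackle; z up. The block reaches from 102 mm behind the origin (-x, dial end) to 26 mm ahead (+x). The dial's axis is vertical, at x = -72 mm, y = 0. The stand holds it with 2 mm play all round by rims that reach 14 mm up its sides.
- dial (a joint): Dial angle, rad, counter-clockwise from above; 0 = its pointed nose (white line) points along the padlock's +x, at the shackle and a black mark. Starts at 0.7 to 2.0: turn clockwise. Light friction (0.03 N m). Within about 0.1 of 0 the bolt finds the notch: the sprung shackle pops up 4 to 8 mm and the dial is stopped from turning past. At other angles the shackle cannot rise.
- dial_grip (a point): Point on the dial's axis at the height to grip, 26 mm above the padlock's top face. x axis along the dial's nose. The grip is an upright bar 14 mm thick across, about 43 mm long along the nose, standing from 6 to 38 mm above the top face on a disc 46 mm across.
- shackle (a joint): How far the shackle is pulled up out of the padlock, m: 0 shut, 0.020 at its upper stop (open). Before the dial reaches its notch it cannot rise more than about 1 mm. Once in the notch it slides up with under 2 N, less than the lock's weight, and it stays up.
- shackle_grip (a point): Middle of the shackle's horizontal top bar, moving with the shackle: 60 mm above the padlock's underside (30 mm above its top face) when shut. The shackle is a round steel bar 9 mm thick bent to an upright U; the top bar runs along the padlock's x axis, its two legs 16 mm either side of this point. Pinch it from above, closing along the padlock's y.
- stand: Fixed wooden stand 152 x 78 mm, 22 mm high, with a pocket whose floor is 8 mm above the table. Origin at table level, below the padlock's origin; its axes lie along the padlock's.
- hasp (a point): Top of the steel staple of the bead case's hasp, 49 mm above the table, a horizontal U loop 20 mm wide standing out 18 mm from the middle of the case's wall. x axis points into the case.
- case: Fixed clear plastic bead case, open on top, 190 (x) x 170 (y) x 50 mm high, six compartments of beads. Origin at table level below the hasp's staple; the case reaches from x = 20 to 210 mm.
- bowl: Bystander: turned wooden pedestal bowl, 96 mm across, 68 mm high. Origin at its underside.
- spool: Bystander: wooden thread spool, 40 mm across, 40 mm high. Origin at its underside.
- beadbox: Bystander: flat shut bead box, 75 x 150 x 30 mm. Origin at its underside.
Not all that is in view belongs to the job. Leave any orange or yellow look-alike of the padlock alone. Leave any blue or red look-alike of the stand alone.

How it is judged:
By the outcome, as a careful person would: the job done as asked, in the order asked, and still so for the second after the job is handed in, while the arm keeps its last pose, push and grip.
It also fails if it takes over 72 s, if anything falls off the work surface, if the arm or the gripper's body presses on something with over 40 N, if the wrist force passes 120 N, or if a joint passes its speed limit or range.

## Working session

There is one attempt and no reset: what is moved stays moved. The work goes in short steps, each a Python script; the robot and the scene stay as the last script left them, time stands still between calls to the robot, and variables do not carry over. Pictures are saved under pics/ and viewed, at most 10 in all, crops included, and the job is handed in when it is done.

```bash
mkdir -p pics; ls
cat > h.py <<'E'
import numpy as np, cv2
from station import manip
def snap(cam,fn=None):
    m=manip.camera_model(cam); im,d=manip.camera(cam)
    if fn: cv2.imwrite('pics/'+fn,cv2.cvtColor(im,cv2.COLOR_RGB2BGR))
    return im,d,m
def cloud(d,m):
    v,u=np.mgrid[0:d.shape[0],0:d.shape[1]]
    K=np.array([[m['fx'],0,m['cx']],[0,m['fy'],m['cy']],[0,0,1.]])
    p=cv2.undistortPoints(np.stack([u,v],-1).reshape(-1,1,2).astype(float),K,np.array([m['k1'],0,0,0.])).reshape(*d.shape,2)
    c=np.dstack([p[...,0]*d,p[...,1]*d,d])
    X=(c-np.array(m['t']))@np.array(m['R'])
    X[d<=0]=np.nan
    return X
E
python3 - <<'E'
from h import *
a,_,m=snap('scene','s1.png'); b,_,_=snap('side','d1.png')
cv2.imwrite('pics/both.png',cv2.cvtColor(cv2.resize(np.vstack([a,b]),(400,600)),cv2.COLOR_RGB2BGR))
for t in ['padlock','dial_grip','shackle_grip','stand','hasp','case','bowl','spool','beadbox']:
    for c in ['scene','side']:
        for r in manip.search_frame(t,c): print(t,c,np.round(r['location'],3),round(r['confidence'],2))
print(manip.hold_point_z,manip.read_state()['clock'])
E
```

```text
pics
padlock scene [0.605 0.011 0.032] 0.88
padlock scene [0.734 0.236 0.028] 0.83
padlock scene [0.544 0.189 0.038] 0.64
padlock side [0.588 0.008 0.029] 0.91
padlock side [0.527 0.184 0.034] 0.88
padlock side [0.717 0.244 0.026] 0.78
dial_grip scene [0.614 0.047 0.046] 0.53
dial_grip scene [0.507 0.178 0.045] 0.5
dial_grip side [0.609 0.045 0.042] 0.71
dial_grip side [0.699 0.271 0.052] 0.47
dial_grip side [0.502 0.176 0.056] 0.46
shackle_grip scene [0.581 0.218 0.064] 0.57
shackle_grip scene [0.757 0.223 0.049] 0.43
shackle_grip scene [0.513 0.181 0.049] 0.24
shackle_grip side [0.754 0.222 0.06 ] 0.42
stand scene [0.558 0.174 0.016] 0.59
stand scene [0.436 0.478 0.01 ] 0.57
stand side [0.313 0.225 0.013] 0.82
stand side [0.517 0.165 0.022] 0.67
stand side [0.43  0.482 0.016] 0.64
hasp scene [ 0.627 -0.211  0.022] 0.59
hasp side [ 0.616 -0.213  0.02 ] 0.89
case scene [ 0.626 -0.216  0.018] 0.56
case side [ 0.619 -0.211  0.023] 0.81
bowl scene [ 0.556 -0.437  0.044] 0.6
bowl side [ 0.565 -0.439  0.043] 0.76
bowl side [0.515 0.164 0.023] 0.22
spool scene [ 0.44  -0.017  0.028] 0.57
spool side [ 0.439 -0.02   0.043] 0.52
beadbox scene [0.639 0.416 0.028] 0.81
beadbox side [0.628 0.419 0.029] 0.97
beadbox side [ 0.44  -0.02   0.044] 0.72
-0.0187 1.0
```

View pics/s1.png

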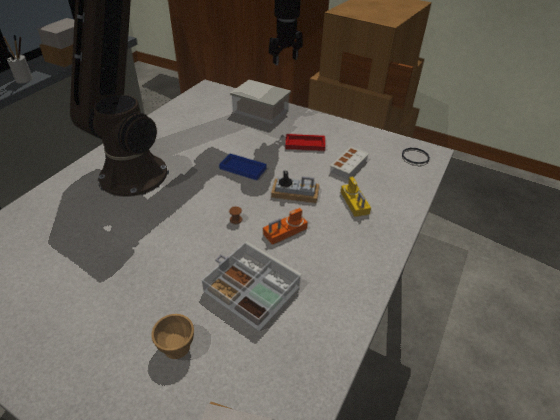

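View pics/d1.png

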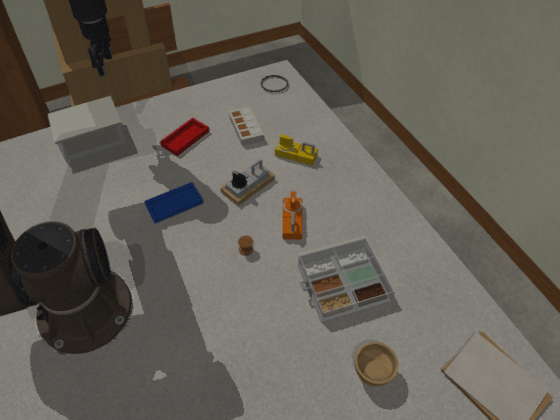

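The scene shows three padlock shapes: metal in the wooden stand (scene 296,187), orange (286,225) and yellow (355,198). I choose the metal one and skip the blue and red trays (243,167 and 305,142). The staple is at scene (222,258). Next I go above the padlock for a close look.

Run:
```python
from h import *
manip.reach([0.50,0.185,0.30],[np.pi,0,0.35])
s=manip.read_state(); print(s['clock'],s['joint_positions'],s['ee_pos'],s['tool_rot'])
im,d,m=snap('wrist','w1.png')
np.savez('w1.npz',X=cloud(d,m),im=im)
for t in ['padlock','dial_grip','shackle_grip','stand']:
    for r in manip.search_frame(t,'wrist'): print(t,np.round(r['location'],3),round(r['confidence'],2))
C=-np.array(m['R']).T@np.array(m['t']); print(C)
```

```text
2.8167 [ 7.23152987e-01  8.52863205e-02 -1.87837838e-01 -8.23415822e-05
 -1.29780888e+00  1.19780784e+00] [0.49997141 0.18551731 0.2998462 ] [-3.14156863e+00  1.56201136e-04  3.50142296e-01]
padlock [0.592 0.032 0.029] 0.95
padlock [0.682 0.267 0.033] 0.81
padlock [0.618 0.405 0.029] 0.7
padlock [0.539 0.201 0.039] 0.57
dial_grip [0.609 0.058 0.05 ] 0.96
dial_grip [0.507 0.193 0.043] 0.86
dial_grip [0.69  0.272 0.034] 0.78
shackle_grip [ 0.575 -0.01   0.064] 0.89
shackle_grip [0.576 0.218 0.072] 0.78
stand [0.32  0.227 0.009] 0.98
stand [0.549 0.202 0.02 ] 0.95
stand [0.439 0.483 0.008] 0.76
stand [ 0.447 -0.005  0.036] 0.58
[0.56727241 0.20977452 0.44333748]
```

View pics/w1.png

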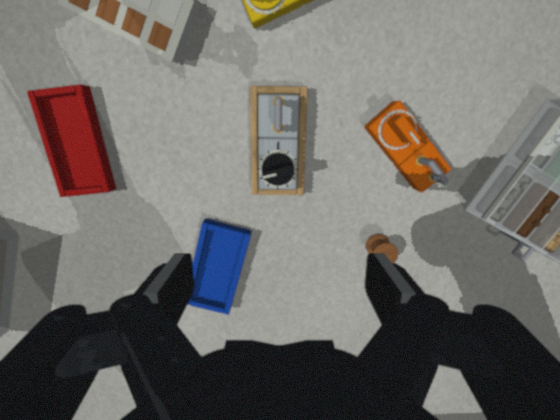

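Wrist view: the metal padlock in the wooden stand is centred at (278,140), with the shackle at (278,112) and the dial at (278,168). The white line points left and slightly down. I'll fit the geometry and check a close crop.

Run:
```python
from h import *
f=np.load('w1.npz'); X=f['X']; im=f['im']
c=im[75:205,235:325]; cv2.imwrite('pics/c1.png',cv2.cvtColor(cv2.resize(c,None,fx=4.5,fy=4.5,interpolation=cv2.INTER_CUBIC),cv2.COLOR_RGB2BGR))
S=X[75:205,235:325]; I=c.astype(int)
P=S.reshape(-1,3); col=I.reshape(-1,3)
def box(mask):
    r=cv2.minAreaRect(P[mask][:,:2].astype(np.float32)*1000); return r
z=P[:,2]
print('all>14mm',box(z>.014))
top=(z>.032)&(z<.044); print('top',box(top),np.median(z[top]))
hi=z>.05
print('hi n',hi.sum())
dial=hi&(np.hypot(P[:,0]-.505,P[:,1]-.186)<.035); sh=hi&~dial
for n,k in (('dial',dial&(z>.066)),('sh',sh)):
    print(n,k.sum(),np.round(P[k].mean(0),4),np.round(np.percentile(z[k],[5,50,95]),4),box(k))
w=dial&(col.min(1)>110); print('white',w.sum(),np.round(P[w].mean(0),4) if w.any() else '',box(w) if w.sum()>2 else'')
```

```text
all>14mm ((537.4262084960938, 201.5455322265625), (152.23133850097656, 78.1288833618164), 19.139598846435547)
top ((536.870361328125, 201.61685180664062), (127.92008972167969, 55.5760498046875), 19.905481338500977) 0.03878625598096251
hi n 679
dial 367 [0.5064 0.1897 0.0763] [0.0718 0.0767 0.0782] ((505.06927490234375, 190.27674865722656), (14.1993408203125, 41.886436462402344), 33.87198257446289)
sh 261 [0.5733 0.214  0.0726] [0.0699 0.0728 0.0748] ((572.6604614257812, 213.77978515625), (39.70584487915039, 8.670936584472656), 19.80791473388672)
white 40 [0.498  0.2    0.0774] ((498.1206359863281, 199.58348083496094), (4.502150535583496, 18.52703094482422), 36.44261932373047)
```

View pics/c1.png

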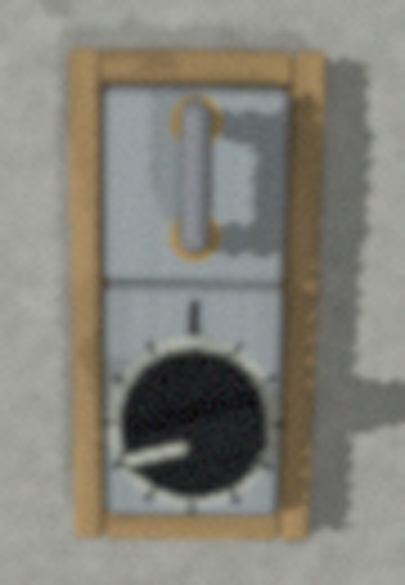

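The crop confirms it: brushed metal, wooden stand, black mark at the top, nose about 105° counter-clockwise. The box, dial (0.505,0.190) and shackle (0.573,0.214) agree with the given sizes, and the padlock yaw is about 0.34. Next I look quickly at the hasp so the goal is known before I hold anything.

Run:
```python
from h import *
manip.reach([0.50,-0.14,0.30],[np.pi,0,0.0])
s=manip.read_state(); print(s['clock'],s['joint_positions'])
im,d,m=snap('wrist','w2.png'); X=cloud(d,m); np.savez('w2.npz',X=X,im=im)
for t in ['hasp','case']:
    for r in manip.search_frame(t,'wrist'): print(t,np.round(r['location'],3),round(r['confidence'],2))
z=X[...,2]; k=((z>.044)&(z<.056)).astype(np.uint8)
n,l,st,ce=cv2.connectedComponentsWithStats(k)
for i in np.argsort(-st[1:,4])[:5]+1:
    P=X[l==i]; print(st[i],cv2.minAreaRect((P[:,:2]*1000).astype(np.float32)),np.median(P[:,2]))
```

```text
4.3 [ 1.06527920e-01  6.05619548e-02 -2.14637854e-01 -1.30640974e-04
 -1.29542586e+00  1.46510164e+00]
hasp [ 0.629 -0.213  0.019] 0.58
case [ 0.629 -0.218  0.014] 0.64
[ 256    0  169  172 2453] ((611.8596801757812, -208.01797485351562), (176.8562774658203, 214.14381408691406), 81.13790130615234) 0.05045008022639433
[495 100  50  64 737] ((556.2384033203125, -460.44873046875), (48.069908142089844, 80.53925323486328), 86.66949462890625) 0.04932988917579085
[ 28 155  32  31 442] ((505.5921936035156, 186.82421875), (41.91205596923828, 42.315975189208984), 89.74939727783203) 0.04526467557411974
[473  98  31  64 239] ((560.9461669921875, -410.720947265625), (26.19393539428711, 81.2208480834961), 83.95254516601562) 0.050266743850014436
[115  76  30  24  82] ((614.2399291992188, 48.92424774169922), (39.818843841552734, 12.60262393951416), 38.59131622314453) 0.04988969083648701
```

View pics/w2.png

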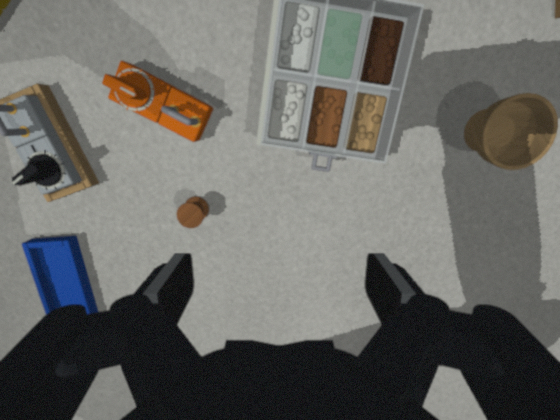

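Run:
```python
from h import *
f=np.load('w2.npz'); X=f['X']
P=X[150:174,304:340].reshape(-1,3); P=P[(P[:,2]>.04)&(P[:,2]<.06)]
a=np.radians(-8.86); R=np.array([[np.cos(a),np.sin(a)],[-np.sin(a),np.cos(a)]])
o=np.array([.510,-.192]); L=(P[:,:2]-o)@R.T
s=L[:,0]<.016
print(np.round(L[s].min(0),4),np.round(L[s].max(0),4),np.median(P[s,2]))
# case walls: side edges
Q=X.reshape(-1,3); Q=Q[(Q[:,2]>.046)&(Q[:,2]<.054)]; L=(Q[:,:2]-o)@R.T
k=(L[:,0]>.03)&(L[:,0]<.2)&(abs(L[:,1])<.11); print(np.percentile(L[k,1],[1,99]))
for y0 in(-.06,-.03,.03,.06):
    k=abs(L[:,1]-y0)<.01; k&=(L[:,0]>-.03)&(L[:,0]<.24); print(y0,np.percentile(L[k,0],[1,99]))
# IK checks
from itertools import product
for n,p,y in (('dial',[.505,.1901,.0453],2.16),('dial2',[.505,.1901,.0453],.339),('sh',[.573,.214,.056],.339),('up',[.573,.214,.2],.339)):
    q=manip.solve_ik(p,[np.pi,0,y]); print(n,None if q is None else np.round(q,2))
for y in(a,a+np.pi,a+np.pi/2,a-np.pi/2):
    q=manip.solve_ik([.510,-.192,.14],[np.pi,0,y]); print(y,None if q is None else np.round(q,2))
```

```text
[-0.004  -0.0158] [0.0159 0.0138] 0.04922962018325602
[-0.08805799  0.08790134]
-0.06 [0.01987873 0.20990191]
-0.03 [0.01816088 0.20661296]
0.03 [0.01874229 0.04322446]
0.06 [0.01846524 0.02151464]
dial [ 0.72  0.34 -0.51  0.   -0.72  3.01]
dial2 [ 0.72  0.34 -0.51  0.   -0.72  1.19]
sh [ 0.68  0.42 -0.34  0.   -0.81  1.23]
up [ 0.68  0.28 -0.18  0.   -1.11  1.23]
-0.15463617172669758 [-0.    0.23 -0.4   0.   -0.94  1.42]
2.9869564818630954 [-0.    0.23 -0.4  -0.   -0.94 -1.73]
1.416160155068199 [-0.    0.23 -0.4   0.   -0.94  2.99]
-1.725432498521594 [-0.    0.23 -0.4   0.   -0.94 -0.15]
```

Hasp is at (0.510,-0.192) with z 0.049 and yaw -0.155, and its wall spans match. Now I grip the dial and turn it.

Run:
```python
from h import *
pi=np.pi; x,y=.505,.1901; yp=.342; ys=2.165-pi
manip.move_gripper(0.42,30)
manip.reach([x,y,.13],[pi,0,ys])
manip.move_l([x,y,.0455],feed=.08)
manip.move_gripper(0.0,30)
s=manip.read_state(); print(s['clock'],s['width'],np.round(s['force'],1),np.round(s['moment'],2))
ye=yp-pi-.04
for w in np.linspace(ys,ye,9)[1:]:
    manip.movej(manip.solve_ik([x,y,.0455],[pi,0,w]))
    s=manip.read_state(); print(round(s['clock'],2),round(s['tool_rot'][2],3),np.round(s['ee_pos'],4),np.round(s['force'],1),np.round(s['moment'],2))
snap('side','d2.png')
```

```text
7.925 0.16011237328609793 [-1.9 -0.7  6.1] [-0.21  0.7  -0.03]
8.26 -1.21 [0.5051 0.1902 0.046 ] [-1.6 -1.   5.7] [-0.23  0.69 -0.04]
8.59 -1.443 [0.5052 0.1902 0.046 ] [-1.9 -0.8  4.7] [-0.24  0.54 -0.01]
8.93 -1.676 [0.5053 0.1902 0.0461] [-0.5 -0.7  5.9] [-0.28  0.45 -0.02]
9.26 -1.907 [0.5054 0.1902 0.046 ] [-0.6 -0.9  5.3] [-0.45  0.33 -0.07]
9.59 -2.139 [0.5054 0.1902 0.046 ] [ 0.  -2.5  4.9] [-0.56  0.17 -0.05]
9.93 -2.372 [0.5055 0.1902 0.0461] [-0.2 -1.5  4.7] [-0.6   0.11 -0.05]
10.26 -2.603 [0.5055 0.1901 0.046 ] [ 0.2 -1.9  6. ] [-0.82 -0.07 -0.09]
10.59 -2.836 [0.5055 0.19   0.046 ] [ 0.7 -2.   4.8] [-0.9  -0.15 -0.03]
```

Run:
```python
from h import *
pi=np.pi; x,y=.5055,.1901
manip.sleep(.3); manip.move_gripper(0.42,30)
manip.move_l([x,y,.14],feed=.15)
manip.reach([.50,.185,.24],[pi,0,.342-pi])
im,d,m=snap('wrist','w3.png'); X=cloud(d,m)
P=X.reshape(-1,3); P=P[np.hypot(P[:,0]-.537,P[:,1]-.2015)<.09]
print(np.isfinite(P).all(1).sum())
z=P[:,2]
for n,k in (('sh',(z>.06)&(np.hypot(P[:,0]-.573,P[:,1]-.214)<.03)),('dial',(z>.068)&(np.hypot(P[:,0]-.505,P[:,1]-.19)<.03)),('top',(z>.033)&(z<.044))):
    if k.sum()>5: print(n,k.sum(),np.percentile(z[k],[5,50,95]),cv2.minAreaRect((P[k][:,:2]*1000).astype(np.float32)))
C=-np.array(m['R']).T@np.array(m['t']); print(C,manip.read_state()['clock'])
```

```text
68414
sh 295 [0.06517184 0.07989006 0.08162991] ((573.1737060546875, 212.90814208984375), (40.254947662353516, 8.302680015563965), 19.562175750732422)
dial 18916 [0.25569563 0.32687712 0.34243644] ((496.9660339355469, 185.52500915527344), (46.08858108520508, 47.923614501953125), 70.12468719482422)
top 2902 [0.03690125 0.03885124 0.040718  ] ((537.68310546875, 200.5250701904297), (128.03038024902344, 55.51683044433594), 18.828094482421875)
[0.4334512  0.16103488 0.38341069] 12.6
```

View pics/w3.png

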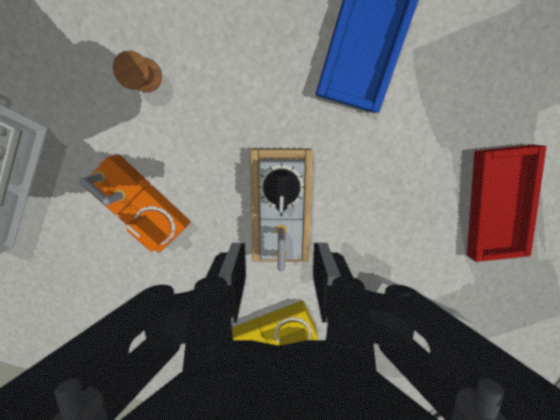

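The picture shows the white line at (282,205) pointing at the shackle. The shackle has popped up about 7 mm, with its top at z 0.080. Now I pinch the shackle and pull it open.

Run:
```python
from h import *
pi=np.pi; x,y=.573,.2131; o=[pi,0,.337-pi]
def pr(n):
    s=manip.read_state(); print(n,round(s['clock'],2),round(s['width'],3),np.round(s['ee_pos'],4),np.round(s['force'],1),np.round(s['moment'],2))
manip.reach([x,y,.14],o); manip.move_l([x,y,.0555],feed=.08); pr('at')
manip.move_gripper(0.0,110); pr('grip')
for dz in (.006,.012,.016,.03):
    manip.move_l([x,y,.0555+dz],feed=.03); manip.sleep(.2); pr(dz)
snap('side','d3.png'); im,d,m=snap('scene'); X=cloud(d,m)
P=X.reshape(-1,3); k=(np.hypot(P[:,0]-.515,P[:,1]-.193)<.035)&(P[:,2]>.03)&(P[:,2]<.12)
print(np.percentile(P[k,2],[5,50,95,99]))
```

```text
at 14.38 0.417 [0.5734 0.2133 0.0561] [ 1.3 -0.9 -0.7] [-0.01 -0.04  0.03]
grip 14.78 0.062 [0.5732 0.2134 0.0559] [-1.   0.5  2. ] [ 0.45  0.3  -0.06]
0.006 15.32 0.065 [0.5731 0.2133 0.0616] [-0.5  2.4  2.1] [0.97 0.23 0.01]
0.012 15.88 0.064 [0.5729 0.2129 0.0675] [-0.7  1.4  0.6] [ 0.38  0.36 -0.03]
0.016 16.36 0.058 [0.5727 0.2128 0.0711] [ 0.8  1.3 -4.5] [-0.02 -0.04  0.01]
0.03 17.18 0.061 [0.5729 0.213  0.0853] [-0.2  1.1 -4.2] [ 0.04 -0.07  0.03]
[0.0353922  0.05543224 0.08830972 0.0910954 ]
```

The lock's weight (about 4.4 N) is on the gripper and the dial end rose with the hand. I carry it to the hasp.

Run:
```python
from h import *
pi=np.pi; o=[pi,0,.337-pi]; of=[pi,0,-.155-pi]
def pr(n):
    s=manip.read_state(); print(n,round(s['clock'],2),round(s['width'],3),np.round(s['ee_pos'],4),np.round(s['tool_rot'],3),np.round(s['force'],1),np.round(s['moment'],2))
manip.move_l([.573,.2131,.205],feed=.08); pr('up')
manip.move_l([.510,-.192,.205],of,feed=.12); pr('over')
manip.move_l([.510,-.192,.146],feed=.06); manip.sleep(.5); pr('low')
im,d,m=snap('side'); X=cloud(d,m); im2,d2,m2=snap('scene'); X2=cloud(d2,m2)
np.savez('e.npz',X=X,X2=X2)
K=lambda a:cv2.resize(a,None,fx=3,fy=3,interpolation=cv2.INTER_CUBIC)
def crop(i,m):
    p=np.array(m['R'])@[.47,-.19,.11]+np.array(m['t']); u=int(m['fx']*p[0]/p[2]+m['cx']); v=int(m['fy']*p[1]/p[2]+m['cy']); print(u,v)
    u=max(u,66);v=max(v,80); return K(i[v-80:v+80,u-66:u+66])
cv2.imwrite('pics/e1.png',cv2.cvtColor(np.hstack([crop(im,m),crop(im2,m2)]),cv2.COLOR_RGB2BGR))
```

```text
up 18.92 0.066 [0.5727 0.2129 0.2043] [-3.141e+00 -1.000e-03 -2.805e+00] [-0.1  0.8 -4. ] [ 0.01 -0.08  0.01]
over 22.48 0.06 [ 0.5101 -0.1918  0.205 ] [3.142 0.    2.987] [-0.2 -0.2 -4.5] [ 0.01 -0.12  0.01]
low 24.12 0.067 [ 0.51  -0.192  0.146] [3.142 0.    2.987] [ 0.5 -0.6 -4.4] [-0.02 -0.1  -0.04]
288 276
206 233
```

View pics/e1.png

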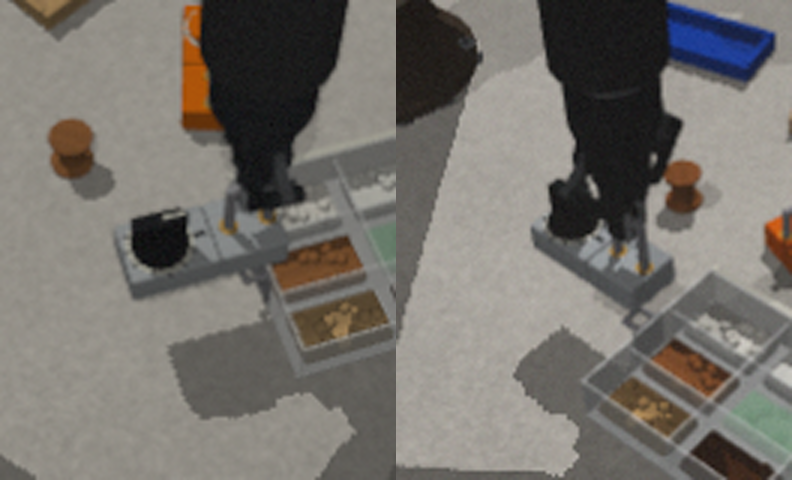

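The side crop (left) and scene crop (right) show the padlock held open by its shackle over the hasp, dial end away from the case. I check level and height by fitting the top face.

Run:
```python
from h import *
f=np.load('e.npz'); a=-.155; R=np.array([[np.cos(a),np.sin(a)],[-np.sin(a),np.cos(a)]])
for n in('X','X2'):
    P=f[n].reshape(-1,3); P=P[np.isfinite(P).all(1)]; L=(P[:,:2]-[.510,-.192])@R.T; z=P[:,2]
    k=(L[:,0]>-.12)&(L[:,0]<.035)&(abs(L[:,1])<.04)&(z>.09)&(z<.13)
    L,z=L[k],z[k]
    for i in range(8):
        A=np.c_[L,np.ones(len(z))]; c=np.linalg.lstsq(A,z,rcond=None)[0]; r=z-A@c; q=abs(r)<max(.003,1.5*np.median(abs(r))); L,z=L[q],z[q]
    print(n,len(z),np.round(c,4),L.min(0),L.max(0),z.min(),z.max())
```

```text
X 515 [0.006  0.052  0.1139] [-0.1014222  -0.02871883] [0.02514189 0.02822371] 0.10909781055107298 0.1168799807149435
X2 315 [-0.0497  0.1182  0.1136] [-0.09934064 -0.02790544] [0.0284863 0.0251573] 0.10703759579395362 0.12033760266466949
```

Run:
```python
from h import *
f=np.load('e.npz'); a=-.155; R=np.array([[np.cos(a),np.sin(a)],[-np.sin(a),np.cos(a)]])
for n in('X','X2'):
    P=f[n].reshape(-1,3); P=P[np.isfinite(P).all(1)]; L=(P[:,:2]-[.510,-.192])@R.T; z=P[:,2]
    for x0,x1 in((-.1,-.06),(-.05,-.02),(-.01,.022)):
        for y0,y1 in((-.022,-.01),(-.01,.01),(.01,.022)):
            k=(L[:,0]>x0)&(L[:,0]<x1)&(L[:,1]>y0)&(L[:,1]<y1)&(z>.105)&(z<.123)
            print(n,x0,y0,k.sum(),round(float(np.median(z[k])),4) if k.any() else '')
```

```text
X -0.1 -0.022 99 0.1175
X -0.1 -0.01 57 0.1172
X -0.1 0.01 22 0.1137
X -0.05 -0.022 61 0.1134
X -0.05 -0.01 99 0.1139
X -0.05 0.01 44 0.1129
X -0.01 -0.022 60 0.1139
X -0.01 -0.01 78 0.1144
X -0.01 0.01 5 0.1113
X2 -0.1 -0.022 59 0.1184
X2 -0.1 -0.01 19 0.12
X2 -0.1 0.01 1 0.1203
X2 -0.05 -0.022 39 0.114
X2 -0.05 -0.01 57 0.115
X2 -0.05 0.01 8 0.113
X2 -0.01 -0.022 41 0.1145
X2 -0.01 -0.01 56 0.1147
X2 -0.01 0.01 23 0.1148
```

The top face is level within noise at z 0.114; the dial disc accounts for the higher readings at that end. The underside is about 35 mm above the staple, so I hand in.

```bash
python3 -c "
from station import manip
print(manip.hand_in())"
```

```text
the job is handed in; nothing more can be done
None
```

I dialled the padlock to its notch, pulled the shackle open, lifted the lock out of the stand and handed in with it held level by the shackle, about 35 mm above the hasp's staple, at about 24 s of the 72 s.

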